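# Glue a carton shut in the desk press

### The job

The small parcel carton in the lever press has glue on its flaps. Fold down the short flap first, then the long flap so that it overlaps the short one, then draw the press lever down by its T-bar, past the first two clicks to the third and last one, where the lever lies level and the sprung pad squeezes the seam. The lever springs back up when let go, so finish while holding it down at the third click; leave the carton in its nest and do not disturb the other things on the desk.

Things in the scene. Friction and masses are not known exactly. Their poses are not given: they have to be found in the camera images.
- press: grey desk press, fixed. Base 285 x 176 mm, its top 12 mm above the desk. Origin on the desk under the centre of the carton nest; own x points from the nest to the lever's column (away from the robot), y left, z up. Column and notched index disc stand at own x = 80 to 216 mm, up to 170 mm high; 12 mm high steel rails hold the carton
- lever_axis (a point): point on the lever's hinge axis (which runs along the press's y), midway between the column cheeks: 150 mm behind the press origin, 100 mm above the desk
- press_lever (a joint): lever angle in rad: 0 parked nearly upright (1.36 rad above level); grows as it is drawn to the robot and down; first click 1.04, second 1.20, third and last 1.36 (level), stop 1.41. A spring lifts it back to 0 from anywhere, clicks included. At the T-bar, along its path, it takes about 4 N at the start, 5 to 8 N around the first two clicks, 10 to 15 N at the third
- lever_grip: black T-bar on the lever's end, along the press's y: a free-turning round grip 16 mm thick and 60 mm long on either side of the lever, from 15 to 75 mm off its middle (20 mm thick collar between). Origin at its middle, 250 mm from the lever axis; 345 mm above the desk parked, 100 mm at the third click, 48 mm before the carton. Grip one side from above; it turns in place as the lever swings
- press_pad: rubber-faced pad 70 x 90 mm on a sprung stem under the lever, 150 mm from the lever axis; the stem gives up to 24 mm (3 N at first, then 0.5 N per mm). Meets the closed flaps between the second and third clicks, pressed in about 14 mm at the third. Origin on the lever's centre line, pad face 44 mm below. Parked, it stands behind the carton, facing the robot
- carton: open brown carton, 104 mm along the press's x, 124 mm along its y, 50 mm high, 0.3 to 0.6 kg, loose in the nest rails; a stamp pad lies in it and its narrow end flaps are already tucked in. Origin at the middle of its underside; axes as the press's
- short_flap (a joint): short flap: 102 mm wide, 60 mm from crease to free edge, 4 mm thick, on the carton's left (+y) side, pale glue strip near its free edge. 0 = folded down flat over the carton, about 1.57 upright, more = leaning outwards. Stays where it is put (stiff crease)
- short_crease (a point): middle of the short flap's hinge line, which runs along the press's x, at the carton's left top edge: 64.5 mm above the desk
- short_edge (a point): middle of the short flap's free edge
- long_flap (a joint): long flap: 102 mm wide, 86 mm from crease to free edge, 4 mm thick, on the carton's right (-y) side. 0 = folded down flat, overlapping the short flap by 24 mm; about 1.57 upright, more = leaning outwards. Stays where it is put
- long_crease (a point): middle of the long flap's hinge line, along the press's x, at the carton's right top edge: 69.5 mm above the desk
- long_edge (a point): middle of the long flap's free edge
- glue_stick: upright glue stick, 24 mm across, 82 mm high, in front of the press on the left; leave alone. Origin under its middle
- scissors: black-handled scissors, 70 x 139 x 11 mm, lying near the front edge of the desk; leave alone
- ink_tin: closed stamp pad tin, 72 x 101 x 14 mm, left of the press near the front edge; leave alone. Farther left, at about x = 0.345, y = 0.60 m, a black power cord hangs straight down to the desk (fixed): keep the arm clear of it when setting out
- remote: air conditioner remote, 184 x 49 x 22 mm, lying near the front edge; leave alone
- round_stamp: white-handled round stamp, 30 x 30 mm, 90 mm high, standing left of the press, in front of the wire basket; leave alone
- short_stamp: white-handled round stamp, 27 x 27 mm, 66 mm high, standing left of the press, in front of the wire basket; leave alone
- block_stamp: upright plain wooden stamp, 24 x 21 mm, 99 mm high, left of the press, in front of the wire basket; leave alone

How it is judged (in metres and radians):
On the way, in this order (a step that is already met when the one before it is completed fails the run):
1. the short flap is folded down flat while the long flap is still up (value of joint short_flap below 0.12 rad and value of joint long_flap above 0.7 rad), for 0.2 s.
2. the long flap is folded down over the short one, the lever still up (value of joint each of short_flap, long_flap below 0.12 rad and value of joint press_lever below 0.6 rad), for 0.2 s.
3. the lever is drawn down to the third click and held there (value of joint each of short_flap, long_flap below 0.12 rad and value of joint press_lever above 1.315 rad), for 0.5 s.
At the end, for the whole second after the job is handed in: Both flaps flat (under 0.12 rad), lever at the third click (1.36, at least 1.315 rad) and still, held there by the robot (over 4 N on the T-bar), the pad squeezing the carton with over 5 N, the carton in its nest (within 8 mm, level) (all of step 3 and velocity of joint press_lever between -0.1 and 0.1 rad/s and contact force between press_pad and carton above 5 N and contact force between any of the fingers, the arm and lever_grip above 4 N and distance between carton and press below 0.0145 m and angle between carton's own z axis and vertical below 0.06 rad); the arm keeps its last pose, push and grip.
It fails at once if one of the other things on the desk is disturbed (moved over 20 mm) (distance of any of glue_stick, scissors, ink_tin, remote, round_stamp, short_stamp, block_stamp from where it was at the start of the episode above 0.02 m).
It fails at once if the carton is pulled out of its nest (distance between carton and press above 0.03 m).
It also fails if it takes over 58 s, if anything falls off the work surface, if the arm or the gripper's body presses on something with over 40 N, if the wrist force passes 120 N, or if a joint passes its speed limit or range.

### The arm

A 6-joint arm with a two-finger parallel gripper is mounted at the origin on a cart in front of the work surface, level with it; the furniture and walls round the work are solid. World frame = base frame: x ahead of the robot, y to its left, z up, the work surface at z = 0. Lengths are in mm, angles in rad, forces in N, time in s.
With the tool pointing down it reaches from about 275 to 750 mm from the base axis. Payload 10.2 kg.
Tool frame: the origin (TCP) lies at the very end of the fingers, on their centre line; the grasp point (between the pads) lies 19 mm behind it; z points along the fingers, y is the line along which they close (so a half turn about z gives the same grasp; the last joint's range is limited). The gripper opens to 85 mm and grips with 20 to 120 N. Pads are 22 mm wide; open, the fingers measure 114 mm over their backs; the gripper's body (76 mm by 85 mm) begins 54 mm behind the grasp point. The pads swing forward as they close: fully open they stand 13 mm farther back than shut.
Start: joints at [-0.223, 0.313, 1.498, -0, 1.331, -0.223], TCP at [525.006, -0.013, 231.294] pointing down, gripper open.
Joint ranges: [-2.94, 2.94], [-0.97, 2.17], [0.19, 2.56], [-1.23, 4.37], [0.02, 3.11], [-2.88, 2.88]. Speed limits (rad/s): [2.39, 2.39, 3.01, 3.14, 3.14, 3.14].

### API

Orientations are given as a unit quaternion [w, x, y, z].
In Python, from rig import * gives the robot as it stands. The module is installed in compiled form; this text tells all that it offers.
- The arm moves only by the shell command python3 -m crank 'ROWS' [FORCE]. ROWS is JSON, a list that holds one entry, the list of rows, each a list of 7 numbers: the shift along the tool's x, y, z in units of 25 mm (1.0 is 25 mm), then the turn, a rotation vector about the tool's x, y, z in units of 8 degrees (1.0 is 8 degrees), then the finger opening in mm, from 0 to 85.4. A call has exactly 8 rows; each row shifts and turns the commanded pose from where the row before left it, along the tool's axes as they then stand; what a row does not reach is not made up. A row lasts 1/10 s, in which the tool goes at most 50 mm and 8.59 degrees, less where a joint would pass 70% of its speed; a pose out of reach is approached as far as the arm can. A call is refused whole if a number of a shift passes 1 or a number of a turn 1, either way. A call with a gripper value outside its range is refused whole. The fingers move at their own pace and stop on an object; FORCE is the grip in N (left out, the last holds). Time passes only in rows, so rows that do not move let the fingers close, or fill a call up. It gives the time, the measured TCP pose, the force, the opening and the grip force at its end, in the units of the state.
- sense(): the state, without advancing time (a new reading comes with each control period).
- capture(name): name is "scene" or "side" or "wrist"; returns the picture (400x640x3 uint8, blue, green, red); there is no depth.
- camera_model(name): a dict with "fx", "fy", "cx", "cy" (pixels), "world_from_camera" (4x4, takes a point from camera to world coordinates); the wrist camera has in their place "T_tool_cam" (4x4, takes a point from camera to tool coordinates, whose origin is the TCP and whose axes are the flange's). Camera axes: x right, y up, looking along -z (the intrinsics and any distortion apply to the point x, -y, -z); pixel columns grow to the right and rows downward; lengths in mm; the calibration is good to about 2 mm. The wrist camera is an equidistant fisheye: a pixel r from the principal point sees the ray r / f radians off the axis. A picture is of the moment at which its call begins: read the wrist's pose just before it. camera_model takes no time and is no camera call.
- finish_job(): hands the job in; it is judged then, once.
The state is a dict: "time_s": time; "joints": joint angles; "dq": joint speeds; "tau": joint torques, N m; "eef_pos": TCP position; "ee_rot": TCP orientation; "force": force on the tool from outside, world axes, zero at the start; "wrist_torque": the same for the moment, N m; "grip_width": opening from 0.0 (shut) to 1.0 (fully open); "grip_force": force on a finger pad.
Only numpy, scipy, OpenCV 4.12 (cv2) and the standard library are available. Lean on these libraries where they do the work, as an engineer would, in place of code of your own. Each camera call takes 0.05 s, during which the arm holds its last target. There are 200 camera calls.

## Working session

There is one attempt and no reset: what is moved stays moved. The work goes in short steps, Python scripts to look and compute and a shell command to move; the robot and the scene stay as the last step left them, time stands still between calls to the robot, and variables do not carry over. Pictures are saved under pics/ and viewed, at most 10 in all, crops included, and the job is handed in when it is done.

```bash
mkdir -p pics
python3 - <<'E'
from rig import *
import cv2,numpy as np,json
s=sense();print({k:np.round(v,3).tolist() for k,v in s.items()})
for n in("scene","side"):
    cv2.imwrite(f"pics/{n}0.png",capture(n)); m=camera_model(n);print(n,{k:np.round(v,3).tolist() for k,v in m.items()})
print({k:np.round(v,3).tolist() for k,v in camera_model("wrist").items()})
cv2.imwrite("pics/wrist0.png",capture("wrist"))
E
```

```text
{'time_s': 0.0, 'joints': [-0.223, 0.313, 1.498, 0.0, 1.331, -0.223], 'dq': [0.002, -0.0, -0.0, 0.0, -0.0, 0.0], 'tau': [-0.001, -41.226, -25.974, -0.0, 0.004, -0.0], 'eef_pos': [524.732, 0.043, 230.725], 'ee_rot': [-0.001, 0.707, 0.707, -0.0], 'force': [0.622, -0.674, 0.098], 'wrist_torque': [0.009, 0.063, 0.004], 'grip_force': 0.0, 'grip_width': 0.997}
scene {'fx': 370.28, 'fy': 370.28, 'cx': 321.67, 'cy': 208.86, 'world_from_camera': [[0.498, 0.456, -0.738, -269.663], [-0.867, 0.237, -0.438, -488.996], [-0.025, 0.858, 0.514, 763.245], [0.0, 0.0, 0.0, 1.0]]}
side {'fx': 372.678, 'fy': 372.678, 'cx': 320.359, 'cy': 196.827, 'world_from_camera': [[-0.904, 0.256, -0.342, 203.858], [-0.427, -0.495, 0.757, 734.114], [0.024, 0.831, 0.556, 727.903], [0.0, 0.0, 0.0, 1.0]]}
{'fx': 309.707, 'fy': 309.707, 'cx': 317.731, 'cy': 201.863, 'T_tool_cam': [[-0.0, 0.952, 0.307, 77.497], [1.0, 0.0, 0.0, 0.822], [0.0, 0.307, -0.952, -142.799], [0.0, 0.0, 0.0, 1.0]]}
```

View pics/scene0.png

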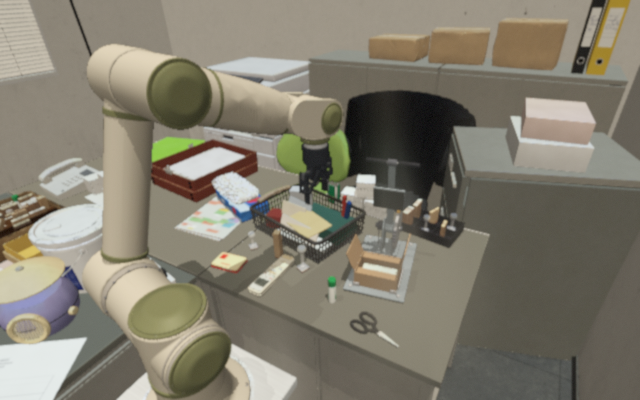

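View pics/side0.png

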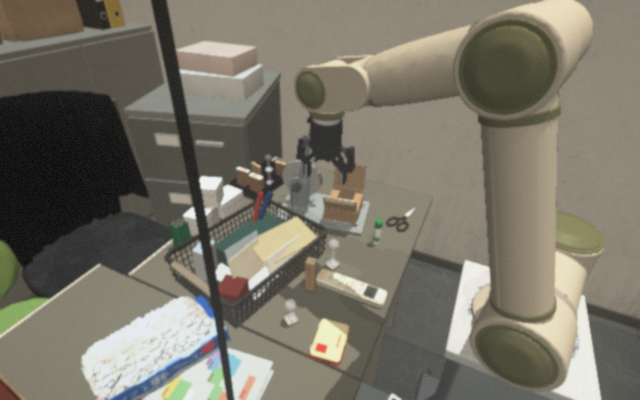

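The scene view shows the press base at about (385,270) with the open carton at (378,268). The T-bar is at about (392,163), the glue stick at (332,290) and the scissors at (373,328). In the side view the carton is at (345,200), with the gripper partly hiding the lever. I'll enlarge the press in both views.

```bash
cat > h.py <<'E'
import numpy as np,cv2
from rig import *
def ray(n,u,v):
    m=camera_model(n);T=np.array(m["world_from_camera"])
    d=T[:3,:3]@np.array([(u-m["cx"])/m["fx"],-(v-m["cy"])/m["fy"],-1]);return T[:3,3],d/np.linalg.norm(d)
def onz(n,u,v,z):
    o,d=ray(n,u,v);return o+d*(z-o[2])/d[2]
def tri(a,b):
    (o,d),(p,e)=ray(*a),ray(*b)
    s=np.linalg.lstsq(np.c_[d,-e],p-o,rcond=None)[0];x,y=o+s[0]*d,p+s[1]*e
    return (x+y)/2,np.linalg.norm(x-y)
def proj(n,P):
    m=camera_model(n);T=np.linalg.inv(np.array(m["world_from_camera"]));c=T[:3,:3]@P+T[:3,3]
    return m["cx"]+m["fx"]*c[0]/-c[2],m["cy"]-m["fy"]*c[1]/-c[2]
E
python3 - <<'E'
import cv2,numpy as np
a=cv2.imread("pics/scene0.png")[150:300,310:510];b=cv2.imread("pics/side0.png")[150:250,250:450]
cv2.imwrite("pics/s1.png",cv2.resize(a,None,fx=4,fy=4,interpolation=2))
cv2.imwrite("pics/d1.png",cv2.resize(b,None,fx=4,fy=4,interpolation=2))
E
```

```text
(no output)
```

View pics/s1.png

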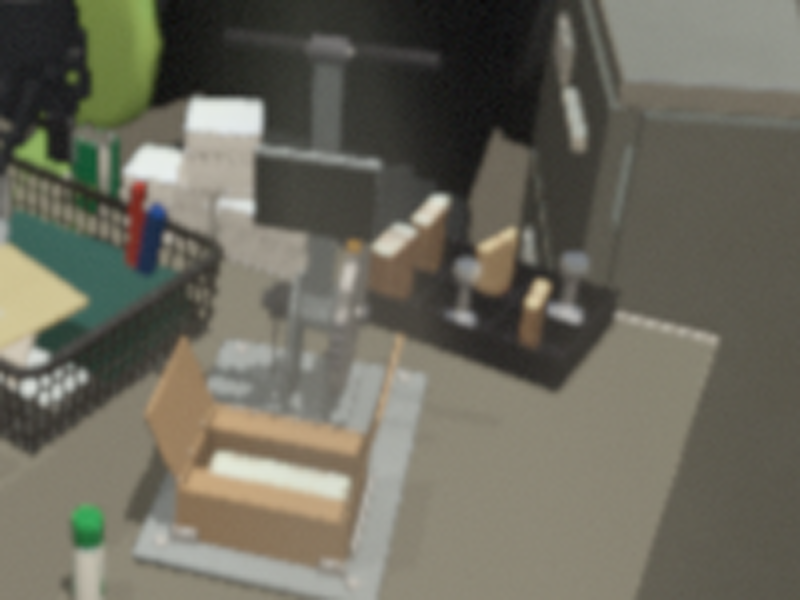

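View pics/d1.png

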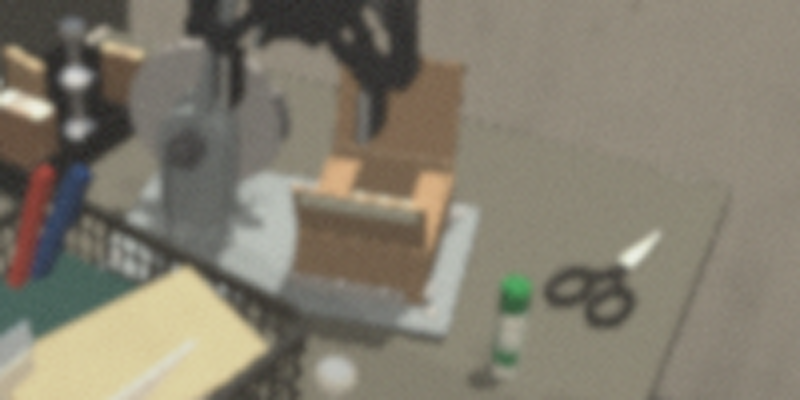

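View pics/wrist0.png

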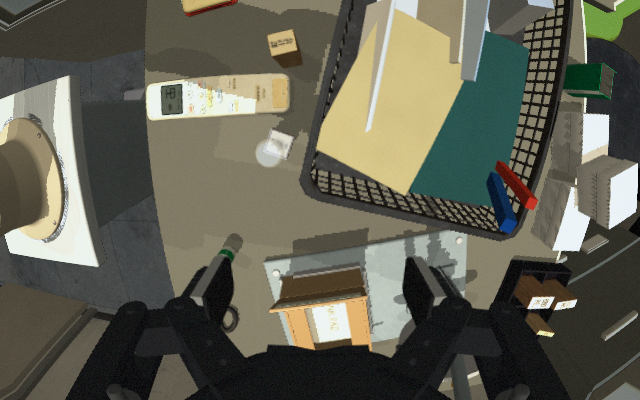

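The scene crop gives these full-image pixels: base front-left corner (344,288), front-right (404,300), back-right (416,243). The T-bar ends are at (367,159) and (419.5,165). The short flap leans outward on the left with its free edge around (347.5,253) to (356,235), and the long flap stands nearly edge-on at (410,235). In the side crop the base corners are (361.7,233.7) and (369.5,201).

Run:
```python
from h import *
np.set_printoptions(precision=1,suppress=True)
FL=onz("scene",344.25,288.3,12);FR=onz("scene",403.9,300,12);BR=onz("scene",416.25,243,12)
print("base",FL,FR,BR,np.linalg.norm(FL-FR),np.linalg.norm(FR-BR))
print("side FL,FR",onz("side",361.7,233.7,12),onz("side",369.5,201.2,12))
print(tri(("scene",344.25,288.3),("side",361.7,233.7)))
L=onz("scene",367,158.7,345);R=onz("scene",419.5,165,345);M=onz("scene",392.5,162,345)
print("tbar",L,R,M,np.linalg.norm(L-R))
print("carton top FL,FR",onz("scene",355,272.5,62),onz("scene",396.5,280.5,62))
# short flap free edge (front corner), (back corner): two views
print("short front",tri(("scene",347.3,253.5),("side",355.5,210.5)),"back",tri(("scene",355.8,234.5),("side",323.8,197.5)))
print("long front", onz("scene",403,258,145),"back long",onz("scene",410.2,234,150))
print("long back/front side-view",tri(("scene",410.2,234),("side",336,166)))
print("glue",onz("scene",332,303,0))
```

```text
base [ 450.3 -129.6   12. ] [ 487.4 -296.3   12. ] [ 762.  -244.5   12. ] 170.74732328685383 279.50748379463545
side FL,FR [ 448.  -116.2   12. ] [ 483.9 -292.6   12. ]
(array([ 452.8, -126.6,    5.6]), np.float64(5.521954294194907))
tbar [ 628.8 -108.6  345. ] [ 652.7 -251.9  345. ] [ 639.1 -180.3  345. ] 145.27420315398547
carton top FL,FR [ 474.6 -151.3   62. ] [ 498.5 -266.6   62. ]
short front (array([ 481.4, -115.6,  100.4]), np.float64(23.43449952839441)) back (array([ 573.3, -104.3,  115. ]), np.float64(5.21311320086284))
long front [ 498.5 -277.7  145. ] back long [ 606.6 -260.9  150. ]
long back/front side-view (array([ 604.1, -258.7,  142.6]), np.float64(15.46968080638195))
glue [ 392.6 -120.4    0. ]
```

The wrist view is the sharpest. It shows the base's left edge running from the front-left corner at (265,262) to the back-left corner at (466,231). The basket corner is at (305,195) and the glue stick's cap at (228,250). I'll cast those points to tighten the press pose.

```bash
cat >> h.py <<'E'
from scipy.spatial.transform import Rotation as R
def wz(u,v,z,s=None):
    s=s or sense();m=camera_model("wrist");T=np.array(m["T_tool_cam"])
    a,b=u-m["cx"],v-m["cy"];r=np.hypot(a,b);t=r/m["fx"]
    c=np.array([np.sin(t)*a/r,-np.sin(t)*b/r,-np.cos(t)])
    w,x,y,q=s["ee_rot"];Q=R.from_quat([x,y,q,w]).as_matrix()
    o=np.array(s["eef_pos"])+Q@T[:3,3];d=Q@T[:3,:3]@c;return o+d*(z-o[2])/d[2]
E
python3 - <<'E'
from h import *
np.set_printoptions(precision=1,suppress=True)
s=sense()
for n,u,v,z in (("FL",265,262,12),("BL",466,231,12),("FLscrew",277,272,12),("BLscrew",459,240,12),("short edge front",275,306,117),("short edge back",366,293,117),("long? ",292,349,62),("basket",303,197,0),("glue top",236,240,82),("stamp",270,152,90),("block",283,42,99)): print(n,wz(u,v,z,s))
E
```

```text
FL [ 454.5 -123.8   12. ]
BL [729.8 -81.3  12. ]
FLscrew [ 469.9 -139.1   12. ]
BLscrew [721.1 -94.6  12. ]
short edge front [ 481.4 -117.7  117. ]
short edge back [ 573.8 -101.3  117. ]
long?  [ 489.8 -235.8   62. ]
basket [506.7 -36.5   0. ]
glue top [438.5 -59.1  82. ]
stamp [481.   34.8  90. ]
block [495.2 135.   99. ]
```

The measurements agree on the press origin at about (541, -198.5) with yaw about 10°. The short flap's edge comes out at py=90, z=117, which is 59.5 mm from the crease against 60 given, so it leans out about 28°. After a yaw of -1.25 units the tool axes are x = press y, y = press x, z = down. Next I move outside the short flap with the fingers shut.

```bash
cat >> h.py <<'E'
O=np.array([541,-198.5]);YAW=np.radians(10)
def pr(P):
    d=np.array(P[:2])-O;c,s=np.cos(YAW),np.sin(YAW);return np.round([d[0]*c+d[1]*s,-d[0]*s+d[1]*c,P[2]],1)
def st():
    s=sense();print("t",round(s["time_s"],2),"press-frame TCP",pr(s["eef_pos"]),"F",np.round(s["force"],1),"w",round(s["grip_width"],2),"gf",round(s["grip_force"],1),"xaxis yaw",np.round(np.degrees(np.arctan2(*(R.from_quat(np.roll(s["ee_rot"],-1)).as_matrix()[:2,1][::-1]))),1))
E
python3 -m crank '[[[0,0,0.5,0,0,-0.65,0],[0,0,0.5,0,0,-0.6,0],[-1,-0.34,0.4,0,0,0,0],[-1,-0.5,0.5,0,0,0,0],[-1,-0.5,0.8,0,0,0,0],[-0.33,0,1,0,0,0,0],[0,0,0.9,0,0,0,0],[0,0,0.63,0,0,0,0]]]' 30
python3 -m crank '[[[0,0,0,0,0,0,0],[0,0,0,0,0,0,0],[0,0,0,0,0,0,0],[0,0,0,0,0,0,0],[0,0,0,0,0,0,0],[0,0,0,0,0,0,0],[0,0,0,0,0,0,0],[0,0,0,0,0,0,0]]]'
python3 -c "
from h import *
st();a=capture('scene')[180:300,310:470];b=capture('side')[140:260,260:420]
cv2.imwrite('pics/a2.png',cv2.resize(np.hstack([a,b]),None,fx=2.5,fy=2.5,interpolation=2))"
```

```text
time_s: 0.95
eef_pos: [505.8, -88.0, 98.9]
ee_rot: [-0.001, 0.643, 0.766, -0.0]
force: [0.5, 0.2, 1.1]
grip_width: 0.003
grip_force: 0.0
time_s: 1.75
eef_pos: [506.5, -87.8, 100.6]
ee_rot: [0.0, 0.643, 0.766, 0.0]
force: [-0.0, -0.5, -0.1]
grip_width: -0.001
grip_force: 0.0
t 1.75 press-frame TCP [-14.8 115.  100.6] F [-0.  -0.5 -0.1] w -0.0 gf 0.0 xaxis yaw 10.0
```

View pics/a2.png

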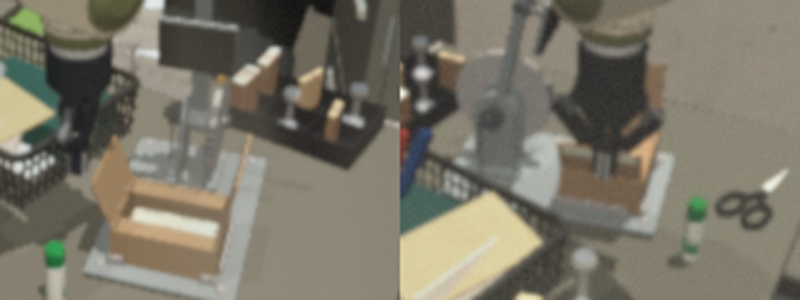

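The two views show the shut fingers beside the short flap, outside it and clear of the basket and glue stick. Now the fold arc about the short crease.

```bash
python3 -m crank '[[[-0.72,0,-0.14,0,0,0,0],[-0.48,0,-0.12,0,0,0,0],[-0.48,0,-0.08,0,0,0,0],[-0.44,0,0.04,0,0,0,0],[-0.44,0,0.16,0,0,0,0],[-0.4,0,0.28,0,0,0,0],[-0.28,0,0.34,0,0,0,0],[-0.16,0,0.42,0,0,0,0]]]'
python3 -m crank '[[[-0.08,0,0.25,0,0,0,0],[0,0,0.2,0,0,0,0],[0,0,0,0,0,0,0],[0,0,0,0,0,0,0],[0,0,0,0,0,0,0],[0,0,0,0,0,0,0],[0,0,0,0,0,0,0],[0,0,0,0,0,0,0]]]'
python3 -c "
from h import *
st()"
```

```text
time_s: 2.65
eef_pos: [521.3, -172.2, 77.1]
ee_rot: [0.0, 0.643, 0.766, -0.0]
force: [0.7, -1.2, -0.2]
grip_width: 0.008
grip_force: 0.2
time_s: 3.45
eef_pos: [521.6, -173.4, 66.8]
ee_rot: [-0.0, 0.643, 0.766, -0.0]
force: [-0.2, 0.2, -0.1]
grip_width: 0.005
grip_force: 0.0
t 3.45 press-frame TCP [-14.8  28.   66.8] F [-0.2  0.2 -0.1] w 0.01 gf 0.0 xaxis yaw 10.0
```

```bash
python3 -m crank '[[[0,0,0.04,0,0,0,0],[0,0,0.04,0,0,0,0],[0,0,0.02,0,0,0,0],[0,0,0,0,0,0,0],[0,0,0,0,0,0,0],[0,0,0,0,0,0,0],[0,0,0,0,0,0,0],[0,0,0,0,0,0,0]]]'
python3 -c "
from h import *
st();a=capture('scene')[180:300,310:470];b=capture('side')[140:260,260:420]
cv2.imwrite('pics/a3.png',cv2.resize(np.hstack([a,b]),None,fx=2.5,fy=2.5,interpolation=2))"
```

```text
time_s: 4.25
eef_pos: [521.9, -173.6, 66.0]
ee_rot: [0.001, 0.643, 0.766, 0.0]
force: [-6.0, 2.0, 16.8]
grip_width: -0.002
grip_force: 8.2
t 4.25 press-frame TCP [-14.5  27.9  66. ] F [-6.   2.  16.8] w -0.0 gf 8.2 xaxis yaw 10.0
```

View pics/a3.png

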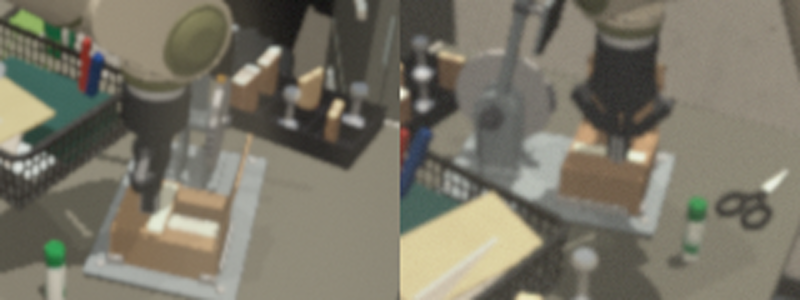

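The short flap now lies flat with its glue strip showing and 17 N of contact. The long flap is still up at the right, at (245,160) in this crop. Next I lift over and go round outside the long flap.

```bash
python3 -m crank '[[[0,0,-1,0,0,0,0],[0,0,-1,0,0,0,0],[0,0,-1,0,0,0,0],[-0.6,0,-1,0,0,0,0],[-1,0,-1,0,0,0,0],[-1,0,-0.44,0,0,0,0],[-1,0,0,0,0,0,0],[-1,0,0,0,0,0,0]]]'
python3 -m crank '[[[-1,0,0,0,0,0,0],[-0.2,0,0.3,0,0,0,0],[0,0,1,0,0,0,0],[0,0,1,0,0,0,0],[0,0,0.58,0,0,0,0],[0.48,0,0,0,0,0,0],[0.3,0,0,0,0,0,0],[0,0,0,0,0,0,0]]]'
python3 -c "
from h import *
st();a=capture('scene')[180:300,310:470];b=capture('side')[140:260,260:420]
cv2.imwrite('pics/a4.png',cv2.resize(np.hstack([a,b]),None,fx=2.5,fy=2.5,interpolation=2))"
```

```text
time_s: 5.15
eef_pos: [541.7, -287.7, 200.6]
ee_rot: [0.0, 0.643, 0.766, 0.0]
force: [0.3, 0.0, 1.1]
grip_width: -0.001
grip_force: 0.0
time_s: 5.95
eef_pos: [543.9, -295.9, 129.9]
ee_rot: [0.001, 0.642, 0.766, 0.0]
force: [-0.4, 0.8, 0.2]
grip_width: 0.002
grip_force: 0.0
t 5.95 press-frame TCP [-14.1 -96.4 129.9] F [-0.4  0.8  0.2] w 0.0 gf 0.0 xaxis yaw 10.1
```

View pics/a4.png

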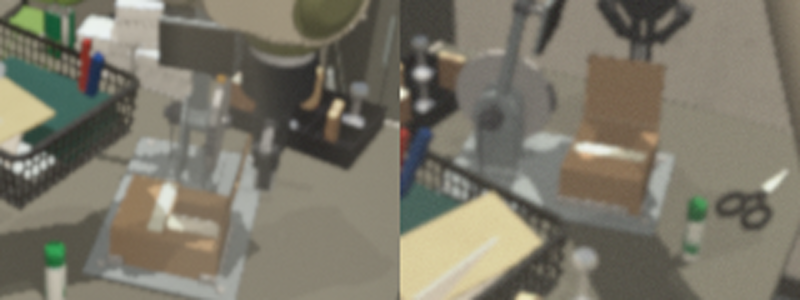

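The fingers stand to the right of the long flap and the short flap has stayed flat. Now the arc about the long crease.

```bash
python3 -m crank '[[[0.48,0,0,0,0,0,0],[0.4,0,-0.06,0,0,0,0],[0.64,0,0.1,0,0,0,0],[0.64,0,0.22,0,0,0,0],[0.48,0,0.38,0,0,0,0],[0.4,0,0.5,0,0,0,0],[0.24,0,0.58,0,0,0,0],[0.08,0,0.4,0,0,0,0]]]'
python3 -m crank '[[[0,0,0.12,0,0,0,0],[0,0,0.08,0,0,0,0],[0,0,0.06,0,0,0,0],[0,0,0.06,0,0,0,0],[0,0,0.04,0,0,0,0],[0,0,0,0,0,0,0],[0,0,0,0,0,0,0],[0,0,0,0,0,0,0]]]'
python3 -c "
from h import *
st()"
```

```text
time_s: 6.85
eef_pos: [528.5, -213.0, 74.8]
ee_rot: [-0.0, 0.642, 0.766, 0.0]
force: [0.5, 0.3, 0.7]
grip_width: -0.005
grip_force: 0.2
time_s: 7.65
eef_pos: [528.8, -213.7, 70.7]
ee_rot: [-0.0, 0.643, 0.766, 0.0]
force: [-16.5, 13.3, 38.1]
grip_width: 0.001
grip_force: 19.1
t 7.65 press-frame TCP [-14.7 -12.9  70.7] F [-16.5  13.3  38.1] w 0.0 gf 19.1 xaxis yaw 10.0
```

The long flap is flat at z=70.7 under 38 N. Next I lift off, back away a little, open the gripper and go to above the left half of the T-bar.

```bash
python3 -m crank '[[[0,0,-1,0,0,0,0],[0.4,-0.25,-1,0,0,0,0],[0.5,-0.25,-1,0,0,0,0],[0.5,-0.25,-1,0,0,0,0],[0.5,-0.25,-1,0,0,0,0],[0.5,0,-1,0,0,0,0],[0,0,-1,0,0,0,0],[0,0,-1,0,0,0,0]]]'
python3 -m crank '[[[0,0,-1,0,0,0,0],[0,0,-1,0,0,0,40],[0,0,-1,0,0,0,85],[0,0,-1,0,0,0,85],[0,0,-0.8,0,0,0,85],[0,0,0,0,0,0,85],[0,0.6,0,0,0,0,85],[0,0.6,0,0,0,0,85]]]'
python3 -c "
from h import *
st();a=capture('scene')[130:310,300:460];b=capture('side')[80:260,260:420]
cv2.imwrite('pics/a5.png',cv2.resize(np.hstack([a,b]),None,fx=2.5,fy=2.5,interpolation=2))"
```

```text
time_s: 8.45
eef_pos: [493.7, -159.6, 268.2]
ee_rot: [0.001, 0.643, 0.766, 0.0]
force: [-0.2, -0.5, -0.2]
grip_width: -0.002
grip_force: 0.0
time_s: 9.25
eef_pos: [523.4, -154.5, 385.9]
ee_rot: [-0.0, 0.643, 0.766, -0.0]
force: [-0.2, -0.5, 0.3]
grip_width: 0.996
grip_force: 0.0
t 9.25 press-frame TCP [ -9.7  46.4 385.9] F [-0.2 -0.5  0.3] w 1.0 gf 0.0 xaxis yaw 10.0
```

View pics/a5.png

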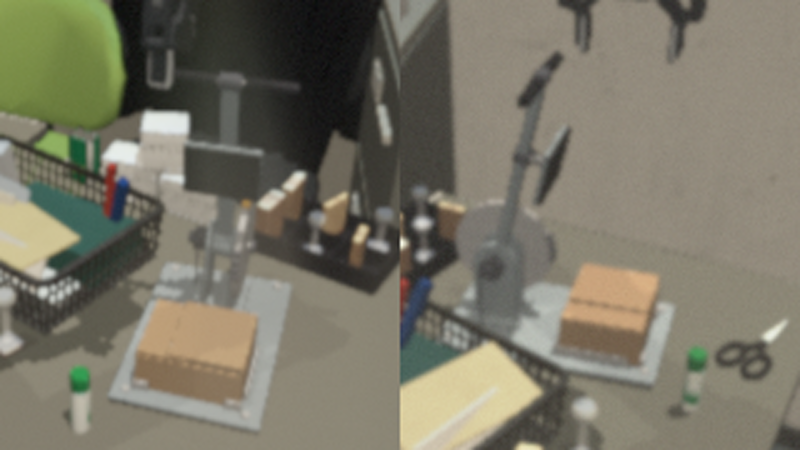

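Both flaps are closed and the carton sits in its nest. The T-bar's ends in full-image pixels are: scene (367,158.7) and (419.3,164.8), side (309,121) and (323,104). I'll triangulate it.

```bash
python3 -c "
from h import *
for a,b in (((367,158.7),(309,121)),((419.3,164.8),(323,104)),((392.3,162),(315.8,112.6))):
    p,e=tri(('scene',*a),('side',*b));print(pr(p),e)"
```

```text
[ 99.3  73.7 343.2] 5.614514710395202
[ 99.2 -70.5 342. ] 7.781568072743548
[100.7   2.5 341. ] 6.570255205184191
```

```bash
python3 -m crank '[[[0,1,0,0,0,0,85],[0,1,0,0,0,0,85],[0,1,0,0,0,0,85],[0,1,0,0,0,0,85],[0,0.36,0,0,0,0,85],[0,0,0.8,0,0,0,85],[0,0,0.8,0,0,0,85],[0,0,0.8,0,0,0,85]]]'
python3 -c "
from h import *
st()"
```

```text
time_s: 10.15
eef_pos: [630.0, -135.8, 325.1]
ee_rot: [-0.0, 0.643, 0.766, -0.0]
force: [1.0, -0.9, 0.3]
grip_width: 1.004
grip_force: 0.0
t 10.15 press-frame TCP [ 98.6  46.3 325.1] F [ 1.  -0.9  0.3] w 1.0 gf 0.0 xaxis yaw 10.0
```

Reached as planned. Closing on the bar.

```bash
python3 -m crank '[[[0,0,0,0,0,0,50],[0,0,0,0,0,0,30],[0,0,0,0,0,0,10],[0,0,0,0,0,0,5],[0,0,0,0,0,0,5],[0,0,0,0,0,0,5],[0,0,0,0,0,0,5],[0,0,0,0,0,0,5]]]' 60
python3 -c "
from h import *
st();cv2.imwrite('pics/w6.png',capture('wrist'))
for i in range(0,21):
    a=1.36-1.37*i/20
    x,z=150-250*np.cos(a),100+250*np.sin(a)
    if i: print(i,np.round([x,z-19],1),'rows dy',round((x-X)/25,3),'dz',round((Z-z)/25,3))
    X,Z=x,z"
```

```text
time_s: 10.95
eef_pos: [628.9, -135.9, 327.0]
ee_rot: [-0.002, 0.643, 0.766, -0.002]
force: [-14.2, -1.2, 3.8]
grip_width: 0.162
grip_force: 58.4
t 10.95 press-frame TCP [ 97.4  46.4 327. ] F [-14.2  -1.2   3.8] w 0.16 gf 58.4 xaxis yaw 10.0
1 [ 81.1 321.3] rows dy -0.664 dz 0.166
2 [ 64.8 316. ] rows dy -0.651 dz 0.211
3 [ 48.9 309.6] rows dy -0.635 dz 0.255
4 [ 33.5 302.2] rows dy -0.617 dz 0.298
5 [ 18.6 293.7] rows dy -0.595 dz 0.34
6 [  4.4 284.2] rows dy -0.57 dz 0.38
7 [ -9.2 273.8] rows dy -0.543 dz 0.418
8 [-22.  262.4] rows dy -0.513 dz 0.454
9 [-34.  250.2] rows dy -0.481 dz 0.488
10 [-45.2 237.2] rows dy -0.446 dz 0.52
11 [-55.4 223.5] rows dy -0.409 dz 0.549
12 [-64.7 209.1] rows dy -0.371 dz 0.576
13 [-72.9 194.1] rows dy -0.331 dz 0.6
14 [-80.2 178.6] rows dy -0.289 dz 0.621
15 [-86.3 162.6] rows dy -0.246 dz 0.639
16 [-91.3 146.2] rows dy -0.201 dz 0.655
17 [-95.2 129.6] rows dy -0.156 dz 0.667
18 [-98.  112.7] rows dy -0.11 dz 0.676
19 [-99.6  95.6] rows dy -0.063 dz 0.682
20 [-100.    78.5] rows dy -0.017 dz 0.685
```

The bar is gripped at 13.8 mm with 58 N. Now I draw it along the arc, checking the force on the way.

```bash
python3 -m crank '[[[0,-0.66,0.17,0,0,0,5],[0,-0.65,0.21,0,0,0,5],[0,-0.635,0.255,0,0,0,5],[0,-0.617,0.3,0,0,0,5],[0,-0.595,0.34,0,0,0,5],[0,-0.57,0.38,0,0,0,5],[0,-0.54,0.42,0,0,0,5],[0,0,0,0,0,0,5]]]'
python3 -c "
from h import *
st()"
```

```text
time_s: 11.8
eef_pos: [524.2, -154.9, 276.3]
ee_rot: [0.001, 0.643, 0.766, -0.001]
force: [-5.5, -0.3, 11.5]
grip_width: 0.169
grip_force: 59.6
t 11.8 press-frame TCP [ -8.9  45.9 276.3] F [-5.5 -0.3 11.5] w 0.17 gf 59.6 xaxis yaw 10.0
```

```bash
python3 -m crank '[[[0,-0.54,0.42,0,0,0,5],[0,-0.51,0.46,0,0,0,5],[0,-0.46,0.5,0,0,0,5],[0,-0.43,0.53,0,0,0,5],[0,-0.38,0.57,0,0,0,5],[0,-0.34,0.6,0,0,0,5],[0,-0.29,0.62,0,0,0,5],[0,0,0,0,0,0,5]]]'
python3 -c "
from h import *
st()"
```

```text
time_s: 12.6
eef_pos: [453.5, -167.6, 182.0]
ee_rot: [0.002, 0.643, 0.766, 0.0]
force: [3.5, -1.8, 3.9]
grip_width: 0.166
grip_force: 59.7
t 12.6 press-frame TCP [-80.8  45.6 182. ] F [ 3.5 -1.8  3.9] w 0.17 gf 59.7 xaxis yaw 10.0
```

```bash
python3 -m crank '[[[0,-0.24,0.64,0,0,0,5],[0,-0.2,0.655,0,0,0,5],[0,-0.15,0.67,0,0,0,5],[0,-0.11,0.675,0,0,0,5],[0,-0.06,0.68,0,0,0,5],[0,-0.02,0.4,0,0,0,5],[0,0,0.2,0,0,0,5],[0,0,0.1,0,0,0,5]]]'
python3 -m crank '[[[0,0,0,0,0,0,5],[0,0,0,0,0,0,5],[0,0,0,0,0,0,5],[0,0,0,0,0,0,5],[0,0,0,0,0,0,5],[0,0,0,0,0,0,5],[0,0,0,0,0,0,5],[0,0,0,0,0,0,5]]]'
python3 -c "
from h import *
st();a=capture('scene')[180:310,300:460];b=capture('side')[120:250,260:420]
cv2.imwrite('pics/a7.png',cv2.resize(np.hstack([a,b]),None,fx=2.5,fy=2.5,interpolation=2))"
```

```text
time_s: 13.4
eef_pos: [433.3, -171.3, 82.3]
ee_rot: [0.0, 0.643, 0.766, -0.001]
force: [-10.4, -3.4, 15.3]
grip_width: 0.169
grip_force: 60.8
time_s: 14.2
eef_pos: [433.3, -171.3, 82.7]
ee_rot: [0.0, 0.643, 0.766, -0.001]
force: [-10.2, -4.0, 11.6]
grip_width: 0.163
grip_force: 60.7
t 14.2 press-frame TCP [-101.3   45.5   82.7] F [-10.2  -4.   11.6] w 0.16 gf 60.7 xaxis yaw 10.0
```

View pics/a7.png

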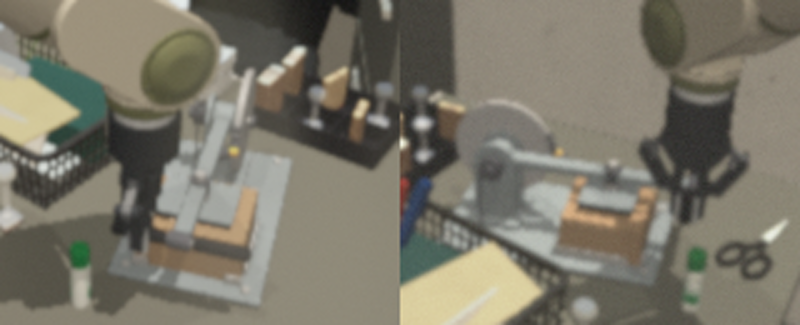

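The lever lies level in both views, with the pad seated on the closed flaps. The T-bar is at z of about 101 mm, giving about 1.36 rad, with 11.6 N upward. The carton is in its nest and the glue stick hasn't moved. Handing in.

```bash
python3 -c "
from rig import *
print(finish_job())"
```

```text
the job is handed in; nothing more can be done
None
```

I handed the job in at about 14 s, well inside the 58 s limit: the short flap is down first with the long flap over it, and the gripper is holding the lever level at the third click (about 1.36 rad) with the pad on the seam; the judge's result was not shown.

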